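# Stand the toppled cells on the discharge tray

## Robot

A 6-joint arm with a two-finger parallel gripper is mounted at the origin on the work surface. World frame = base frame: x ahead of the robot, y to its left, z up, the work surface at z = 0. Lengths are in m, angles in rad, forces in N, time in s.
With the tool pointing down it reaches from about 0.35 to 0.8 m from the base axis. Payload 7.3 kg.
Tool frame: the origin (TCP) lies on the centre line of the jaws, within the pads' length; the fingertips stand 11 mm ahead of it and the grasp point (between the pads) lies 8 mm behind it; z points along the fingers, y is the line along which they close (so a half turn about z gives the same grasp; the last joint's range is limited). The gripper opens to 85 mm and grips with 20 to 120 N. Pads are 22 mm wide; open, the fingers measure 114 mm over their backs; the gripper's body (76 mm by 85 mm) begins 54 mm behind the grasp point. The pads swing forward as they close: fully open they stand 13 mm farther back than shut.
Start: joints at [-1.281, 0.342, 1.524, -0, 1.275, -0.146], TCP at [0.222, -0.476, 0.242] pointing down, gripper open.
Joint ranges: [-2.53, 2.53], [-0.77, 2.02], [0.04, 2.7], [-1, 4.14], [0.28, 2.66], [-3.11, 3.11]. Speed limits (rad/s): [2.57, 2.57, 3.14, 3.14, 3.14, 3.14].

## Interface

Orientations are given as a unit quaternion [x, y, z, w].
In Python, from workcell import reach, move_straight, movej, command_gripper, hold, solve_ik, read_state, get_image, camera_model, PlanningError, finish_job, search_frame, masks_of gives the robot as it stands. Calls block until the motion is done:
- reach(position, orientation): joint-space move of the TCP to a pose.
- move_straight(position, orientation=None, speed=0.15, max_force=None): straight line of the TCP; orientation=None keeps the orientation; speed is the mean speed in m/s. With max_force (N) it stops when the force on the tool has changed by that much, and returns True; else False.
- movej(angles): joint-space move.
- command_gripper(opening, force=None): finger opening in m; force is the grip in N (None keeps the last); returns when the fingers have stopped.
- hold(seconds).
- solve_ik(position, orientation): joint angles nearest the present ones, or None.
- read_state(): the state.
- get_image(name): name is "side" or "top" or "wrist"; returns (picture, depth): 420x560x3 uint8, red, green, blue; 420x560 float32, m along the optical axis (not along the pixel's ray), 0 where there is no reading.
- camera_model(name): a dict with "K" (3x3 intrinsics, pixels), "R" (3x3) and "t" (3): a world point X has camera coordinates R X + t; the wrist camera has in their place "tool_from_camera" (4x4, takes a point from camera to tool coordinates, whose origin is the TCP and whose axes are the flange's). Camera axes: x right, y down, z forward; pixel columns grow to the right and rows downward; lengths in m; the calibration is good to about 2 mm. A picture is of the moment at which its call begins: read the wrist's pose just before it. camera_model takes no time and is no camera call.
A pose or a line that the arm cannot do raises PlanningError and nothing moves.
- finish_job(): hands the job in; it is judged then, once.
Trained networks look in the newest picture that a camera, given by its name, has taken for a name from the list of things; names that differ only in an ending like _2 or _b are one class to them, and where a whole thing is asked for, a point or a joint stands for the part that bears it (a point fixed in the world has none). Each returns a list of dicts, best first, with "confidence" (0 to 1); they miss things now and then, are a little off and sometimes report something else, mostly with a low value. They report only what shows in the picture. A call takes as long as a camera call.
- search_frame(name, camera): "rect" ([left, top, right, bottom] in pixels, round what is visible of it).
- masks_of(name, camera): "mask" (420x560 bool, what is visible of it) and "rect" ([left, top, right, bottom] in pixels, round what is visible of it).
The state is a dict: "time_s": time; "joint_positions": joint angles; "dq": joint speeds; "tau": joint torques, N m; "eef_pos": TCP position; "eef_rot": TCP orientation; "contact_force": force on the tool from outside, world axes, zero at the start; "torque": the same for the moment, N m; "grip_width": finger opening in m; "grip_force": force on a finger pad.
Only numpy, scipy, OpenCV 4.12 (cv2) and the standard library are available. Lean on these libraries where they do the work, as an engineer would, in place of code of your own. Each camera call takes 0.05 s, during which the arm holds its last target. There are 200 camera calls.

## Task

Switch the isolator fully off, then stand every green battery cell that has toppled on the bench upright, terminals up, on the floor of the blue discharge tray, and only when all of them stand there switch the isolator fully back on. The cells are delicate: grip and press them gently, never with more than 80 N of contact force from the robot in all (both fingers together), so about 40 N a finger at most. Leave the other things on the bench where they are.

Things in the scene. Friction and masses are not known exactly. Their poses are not given: they have to be found in the camera images.
- cell1: loose green-wrapped prismatic battery cell, a rigid block 44 mm thick (own x) by 54 mm wide (own y) by 64 mm high (own z), about 0.28 kg. Origin at the centre of the block; own +z points out of the silvery terminal end, which carries two studs 12 mm wide and 3.5 mm tall (one copper with a red ring, one aluminium). It starts toppled on the bench, lying on a broad or a narrow side. May be absent
- cell2: loose green-wrapped prismatic battery cell, a rigid block 44 mm thick (own x) by 54 mm wide (own y) by 64 mm high (own z), about 0.28 kg. Origin at the centre of the block; own +z points out of the silvery terminal end, which carries two studs 12 mm wide and 3.5 mm tall (one copper with a red ring, one aluminium). It starts toppled on the bench, lying on a broad or a narrow side. May be absent
- cell3: loose green-wrapped prismatic battery cell, a rigid block 44 mm thick (own x) by 54 mm wide (own y) by 64 mm high (own z), about 0.28 kg. Origin at the centre of the block; own +z points out of the silvery terminal end, which carries two studs 12 mm wide and 3.5 mm tall (one copper with a red ring, one aluminium). It starts toppled on the bench, lying on a broad or a narrow side. May be absent
- cell4: loose green-wrapped prismatic battery cell, a rigid block 44 mm thick (own x) by 54 mm wide (own y) by 64 mm high (own z), about 0.28 kg. Origin at the centre of the block; own +z points out of the silvery terminal end, which carries two studs 12 mm wide and 3.5 mm tall (one copper with a red ring, one aluminium). It starts toppled on the bench, lying on a broad or a narrow side. May be absent
- cell5: loose green-wrapped prismatic battery cell, a rigid block 44 mm thick (own x) by 54 mm wide (own y) by 64 mm high (own z), about 0.28 kg. Origin at the centre of the block; own +z points out of the silvery terminal end, which carries two studs 12 mm wide and 3.5 mm tall (one copper with a red ring, one aluminium). It starts toppled on the bench, lying on a broad or a narrow side. May be absent
- tray: blue discharge tray, 260 mm (own x) by 230 mm (own y) with a rim 5 mm thick, 15 mm high, fixed to the bench. Origin under its centre on the bench; the black inner floor is 5 mm above the bench, 250 by 220 mm. A grey load bank (70 mm along own x, 160 mm along own y, 60 mm high) is fixed beyond it, its near face 205 mm from the tray centre along own +x
- isolator_base: yellow housing (70 x 50 x 25 mm high) of the isolator switch, fixed to the bench; origin under its centre. The lever swings in the housing's x-z plane about a pivot 22 mm above the origin; own +x is the ON side
- isolator (a joint): angle of the isolator lever, rad: 0 = OFF, fully over towards the housing's -x side (0.5 rad from vertical, the side nearer the robot); 1.0 = ON, fully over to +x. It stays where it is left; about 1 N at the knob moves it
- isolator_tip (a point): centre of the red ball knob (26 mm diameter) on the 10 mm thick steel lever, 100 mm from the pivot
- screwdriver: bystander: red-handled screwdriver, 180 mm long, 26 mm thick, lying along own x
- phone: bystander: black phone lying flat, 145 x 70 x 9 mm
- meter: bystander: yellow multimeter lying flat, 140 x 75 x 30 mm
- tape: bystander: orange roll of tape lying flat, 90 mm diameter, 20 mm high

How it is judged:
By the outcome, as a careful person would: the job done as asked, in the order asked, and still so for the second after the job is handed in, with the robot touching nothing.
Of cell1, cell2, cell3, cell4, cell5 only 4 to 5 are there at a start; the rules pass over those that are not, and their reading is None.
At some moment in a run one of cell1, cell2, cell3, cell4, cell5 may be knocked a few centimetres aside while the robot is not near it.
It also fails if it takes over 210 s, if anything falls off the work surface, if the arm or the gripper's body presses on something with over 40 N, if the wrist force passes 120 N, or if a joint passes its speed limit or range.

## Working session

There is one attempt and no reset: what is moved stays moved. The work goes in short steps, each a Python script; the robot and the scene stay as the last script left them, time stands still between calls to the robot, and variables do not carry over. Pictures are saved under pics/ and viewed, at most 14 in all, crops included, and the job is handed in when it is done.

```bash
ls; mkdir -p pics
python3 - <<'E'
from workcell import *
import cv2
for n in("top","side"):
    im,d=get_image(n); cv2.imwrite(f"pics/{n}0.png",im[:,:,::-1])
    c=camera_model(n); print(n,c["K"].tolist(),c["R"].round(3).tolist(),c["t"].round(3).tolist())
    for o in("cell1","tray","isolator_base","isolator_tip","screwdriver","phone","meter","tape"):
        print(o,[(round(r["confidence"],2),[int(v) for v in r["rect"]]) for r in masks_of(o,n)])
s=read_state();print(s)
print(camera_model("wrist"))
E
```

```text
pics
workcell.py
top [[398.0180040021322, 0.0, 282.47490031545067], [0.0, 398.0180040021322, 209.59550328367263], [0.0, 0.0, 1.0]] [[-0.021, -1.0, -0.003], [-0.998, 0.021, -0.062], [0.062, 0.002, -0.998]] [0.005, 0.53, 1.159]
cell1 [(0.91, [225, 155, 251, 183]), (0.86, [222, 229, 247, 254]), (0.83, [261, 196, 289, 223]), (0.6, [301, 231, 325, 260])]
tray [(0.69, [346, 121, 437, 266]), (0.31, [373, 269, 424, 301])]
isolator_base [(0.68, [152, 194, 177, 231]), (0.35, [226, 155, 253, 182]), (0.31, [129, 154, 185, 161])]
isolator_tip [(0.71, [151, 195, 167, 216])]
screwdriver [(0.66, [127, 154, 185, 162]), (0.25, [161, 257, 192, 290])]
phone [(0.79, [256, 126, 309, 147])]
meter [(0.75, [372, 269, 423, 298])]
tape [(0.84, [163, 255, 193, 290])]
side [[526.5046151881479, 0.0, 273.9252389120063], [0.0, 526.5046151881479, 214.87397284429642], [0.0, 0.0, 1.0]] [[-0.997, -0.076, -0.018], [-0.049, 0.781, -0.622], [0.061, -0.619, -0.783]] [0.54, 0.098, 1.311]
cell1 [(0.97, [309, 198, 334, 225]), (0.96, [258, 227, 289, 258]), (0.75, [301, 271, 325, 298]), (0.65, [207, 256, 242, 298])]
tray [(0.88
[... 843 characters left out ...]
, 'contact_force': array([-1.00119166, -0.43578773,  0.40310832]), 'torque': array([-0.01371176,  0.02286274, -0.02543615]), 'grip_force': 0.0, 'grip_width': 0.0855295965463295}
{'K': array([[294.50742147,   0.        , 284.12741662],
       [  0.        , 294.50742147, 213.40166991],
       [  0.        ,   0.        ,   1.        ]]), 'tool_from_camera': array([[ 3.53685776e-04, -9.64030030e-01, -2.65793107e-01,
         6.80127242e-02],
       [ 9.99999865e-01,  4.41898673e-04, -2.72083291e-04,
        -1.35189357e-03],
       [ 3.79750085e-04, -2.65792975e-01,  9.64030057e-01,
        -1.31945844e-01],
       [ 0.00000000e+00,  0.00000000e+00,  0.00000000e+00,
         1.00000000e+00]])}
```

Run:
```python
import cv2
a=cv2.imread("pics/top0.png")[100:310,110:450];cv2.imwrite("pics/top0c.png",cv2.resize(a,(800,494),interpolation=cv2.INTER_CUBIC))
a=cv2.imread("pics/side0.png")[110:420,160:400];cv2.imwrite("pics/side0c.png",cv2.resize(a,(464,600),interpolation=cv2.INTER_CUBIC))
```

```text
(no output)
```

View pics/top0c.png

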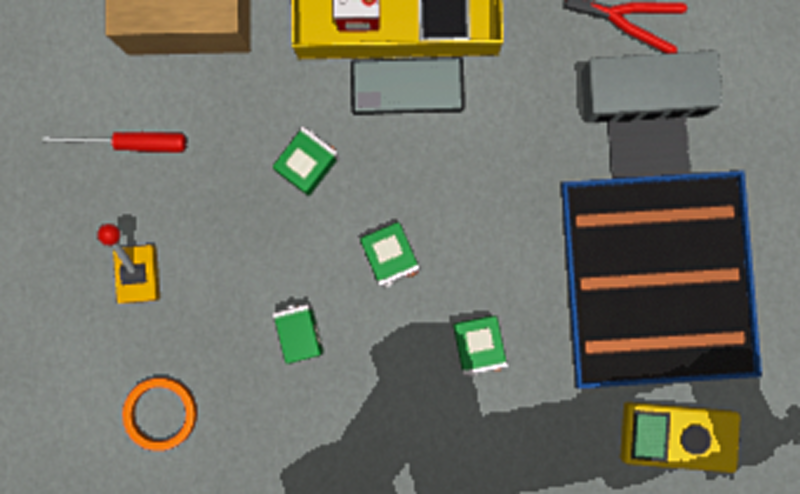

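View pics/side0c.png

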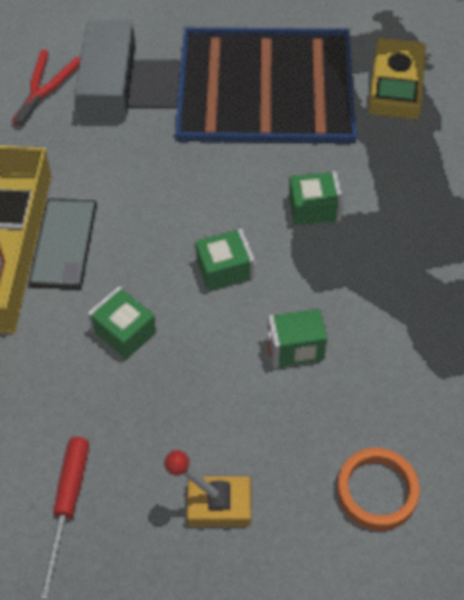

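The pictures show four cells: three on broad sides with labels up and one on a narrow side. The lever knob is over at +x (ON), near (155,200) in the top view. The tray is at the right. The arm may still be hiding a fifth cell.

```bash
cat > h.py <<'E'
from workcell import *
import numpy as np, cv2
from scipy.spatial.transform import Rotation as Ro
def cloud(name):
    """picture, HxWx3 world points (nan where no depth)"""
    s=read_state(); im,d=get_image(name); c=camera_model(name); K=c["K"]
    v,u=np.mgrid[:420,:560]; d=np.where(d>0,d,np.nan)
    P=np.stack([(u-K[0,2])/K[0,0]*d,(v-K[1,2])/K[1,1]*d,d],-1)
    if name=="wrist":
        T=c["tool_from_camera"]; P=P@T[:3,:3].T+T[:3,3]
        P=P@Ro.from_quat(s["eef_rot"]).as_matrix().T+s["eef_pos"]
    else: P=(P-c["t"])@c["R"]
    return im,P
def green(im):
    h=cv2.cvtColor(im,cv2.COLOR_RGB2HSV)
    return (h[...,0]>45)&(h[...,0]<85)&(h[...,1]>120)
def boxfit(im,P,mask):
    """lying cell: top centre, height, terminal direction (yaw), dims, end scores"""
    m=cv2.dilate(mask.astype(np.uint8),np.ones((3,3)))>0
    m&=np.isfinite(P[...,2])&(P[...,2]>.025)&(P[...,2]<.09)
    z=P[m][:,2]; h=np.percentile(z,80); t=m&(abs(P[...,2]-h)<.006)
    (cx,cy),(w,l),a=cv2.minAreaRect(P[t][:,:2].astype(np.float32)); a=np.radians(a)
    if w>l: w,l=l,w
    else: a+=np.pi/2
    ax=np.array([np.cos(a),np.sin(a)])
    # silver end: non-green tall pixels near either end
    q=(P[...,:2]-[cx,cy]); s=q@ax; p=q@[-ax[1],ax[0]]
    e=(P[...,2]>.008)&(abs(p)<w/2-.004)&(abs(s)>l/2-.005)&(abs(s)<l/2+.008)&~green(im)
    n=[int((e&(s>0)).sum()),int((e&(s<0)).sum())]
    if n[1]>n[0]: ax=-ax
    return dict(c=np.array([cx,cy]),h=h,ax=ax,dims=(round(w,4),round(l,4)),ends=n)
E
python3 - <<'E'
from h import *
np.set_printoptions(precision=4,suppress=True)
for n in("top","side"):
    im,P=cloud(n)
    for r in masks_of("cell1",n):
        if r["confidence"]>.5: 
            try: print(n,r["rect"],boxfit(im,P,r["mask"]))
            except Exception as e: print(e)
    hsv=cv2.cvtColor(im,cv2.COLOR_RGB2HSV); X=P[...,0];Y=P[...,1];Z=P[...,2]
    b=(hsv[...,0]>105)&(hsv[...,0]<125)&(hsv[...,1]>150)&(Z<.03)&(Z>-.01)
    p=P[b];print("tray",len(p),cv2.minAreaRect(p[:,:2].astype(np.float32)),np.percentile(p[:,2],[5,50,95]))
    r=masks_of("tray",n)[0]["mask"]; o=(hsv[...,0]>5)&(hsv[...,0]<20)&(hsv[...,1]>80)&r
    print("rails z",np.nanmedian(Z[o]),"floor z",np.nanmedian(Z[r&~o&~b]))
    for r in masks_of("isolator_base",n)[:1]:
        m=r["mask"]; t=m&(Z>.015)&(Z<.03);print("base",cv2.minAreaRect(P[t][:,:2].astype(np.float32)),np.nanmedian(Z[t]))
    k=(hsv[...,0]<6)&(hsv[...,1]>180)&(Z>.08)&(Z<.16)
    print("knob",k.sum(),np.median(P[k],0),P[k].min(0),P[k].max(0))
    for o in("meter","phone","tape"): 
        r=masks_of(o,n); r and print(o,np.nanmedian(P[r[0]["mask"]],0))
    q=Z[(X>.3)&(X<.7)&(abs(Y)<.3)];print("bench",np.nanmedian(q))
E
```

```text
top [262.0, 195.4, 286.2, 223.5] {'c': array([0.5352, 0.0153]), 'h': np.float64(0.04554244072681699), 'ax': array([-0.9269, -0.3753]), 'dims': (0.0539, 0.0642), 'ends': [4, 46]}
top [226.8, 228.1, 247.1, 254.3] {'c': array([0.4406, 0.1296]), 'h': np.float64(0.05545348851428677), 'ax': array([0.9757, 0.2192]), 'dims': (0.0436, 0.0664), 'ends': [15, 3]}
top [228.2, 154.8, 251.6, 184.5] {'c': array([0.6539, 0.1179]), 'h': np.float64(0.045674976941454955), 'ax': array([ 0.7843, -0.6204]), 'dims': (0.0545, 0.0635), 'ends': [4, 33]}
tray 3632 ((0.40704482793807983, -0.0016002655029296875), (1.7513067722320557, 0.6318459510803223), 76.83882141113281) [0.0017 0.0069 0.0253]Traceback (most recent call last):
  File "<stdin>", line 12, in <module>
IndexError: list index out of range
```

```bash
cat >> h.py <<'E'
def cells(im,P,area=60):
    """all green blobs above the bench"""
    m=green(im)&(P[...,2]>.02)&(P[...,2]<.1)
    m=cv2.morphologyEx(m.astype(np.uint8),cv2.MORPH_OPEN,np.ones((2,2)))
    n,L,st,_=cv2.connectedComponentsWithStats(m)
    out=[]
    for i in range(1,n):
        if st[i,4]<area: continue
        hull=np.zeros((420,560),np.uint8); pts=np.argwhere(L==i)[:,::-1].astype(np.int32)
        cv2.fillConvexPoly(hull,cv2.convexHull(pts),1)
        f=boxfit(im,P,hull>0); f["px"]=st[i]; out.append(f)
    return out
E
python3 - <<'E'
from h import *
np.set_printoptions(precision=4,suppress=True)
for n in("top","side"):
    im,P=cloud(n)
    for f in cells(im,P): print(n,f)
    hsv=cv2.cvtColor(im,cv2.COLOR_RGB2HSV); X=P[...,0];Y=P[...,1];Z=P[...,2]
    R=(X>.3)&(X<.85)&(Y<-.08)&(Y>-.5)
    b=R&(hsv[...,0]>100)&(hsv[...,0]<125)&(hsv[...,1]>130)&(hsv[...,2]>60)&(Z<.022)&(Z>.008)
    b=cv2.morphologyEx(b.astype(np.uint8),cv2.MORPH_OPEN,np.ones((2,2)))>0
    p=P[b];print("tray",len(p),len(p) and cv2.minAreaRect(p[:,:2].astype(np.float32)), p.min(0),p.max(0))
    o=R&(hsv[...,0]>5)&(hsv[...,0]<18)&(hsv[...,1]>100)&(hsv[...,2]>100)
    print("rails z",np.nanpercentile(Z[o],[10,50,90]),"dark z",np.nanmedian(Z[R&(hsv[...,2]<35)]))
    I=(X>.4)&(X<.75)&(Y>.2)
    t=I&(hsv[...,0]>18)&(hsv[...,0]<30)&(hsv[...,1]>150)&(Z>.02)&(Z<.03)
    print("base",t.sum(),cv2.minAreaRect(P[t][:,:2].astype(np.float32)))
    k=I&(hsv[...,1]>150)&((hsv[...,0]<6)|(hsv[...,0]>172))&(Z>.08)&(Z<.16)
    print("knob",k.sum(),np.median(P[k],0),P[k].min(0),P[k].max(0))
    print("bench",np.nanmedian(Z[(X>.3)&(X<.7)&(abs(Y)<.3)]))
E
```

```text
top {'c': array([0.6529, 0.1192]), 'h': np.float64(0.045371707544395165), 'ax': array([ 0.7833, -0.6216]), 'dims': (0.054, 0.0612), 'ends': [3, 46], 'px': array([227, 158,  26,  26, 273], dtype=int32)}
top {'c': array([0.5352, 0.0154]), 'h': np.float64(0.04546122009710445), 'ax': array([-0.9268, -0.3755]), 'dims': (0.0536, 0.0641), 'ends': [4, 45], 'px': array([264, 196,  24,  24, 236], dtype=int32)}
top {'c': array([0.4358, 0.1285]), 'h': np.float64(0.055119700397844335), 'ax': array([0.9757, 0.219 ]), 'dims': (0.044, 0.0567), 'ends': [33, 3], 'px': array([228, 233,  20,  22, 304], dtype=int32)}
top {'c': array([ 0.4208, -0.0935]), 'h': np.float64(0.04523006505699913), 'ax': array([-0.9847, -0.1742]), 'dims': (0.0537, 0.064), 'ends': [3, 33], 'px': array([304, 236,  21,  22, 262], dtype=int32)}
tray 535 ((0.4943070411682129, -0.32953691482543945), (0.261379599571228, 0.23700116574764252), 2.6937215328216553) [nan nan nan] [nan nan nan]
rails z [0.0024 0.0055 0.0084] dark z 0.005062620505769643
base 270 ((0.5170712471008301, 0.33368703722953796), (0.0683865025639534, 0.05058870464563
[... 485 characters left out ...]
x': array([210, 262,  28,  25, 178], dtype=int32)}
side {'c': array([0.4352, 0.1329]), 'h': np.float64(0.05549114750038307), 'ax': array([0.977 , 0.2132]), 'dims': (0.0431, 0.0551), 'ends': [61, 13], 'px': array([304, 272,  25,  17, 298], dtype=int32)}
tray 4 ((0.36329662799835205, -0.22125014662742615), (0.011693216860294342, 0.0018990214448422194), 68.76163482666016) [ 0.3621 -0.227   0.0013] [ 0.3658 -0.2159  0.0115]
rails z [0.0026 0.0057 0.0089] dark z 0.004926430204653688
base 379 ((0.5178373456001282, 0.3383944034576416), (0.0662355124950409, 0.0476490817964077), 4.985888957977295)
knob 95 [0.558  0.3434 0.1222] [0.5487 0.3305 0.1149] [0.5683 0.3514 0.1297]
bench 0.0007488814877613066
```

```bash
cat >> h.py <<'E'
def quat(z,y):
    z=np.array(z,float)/np.linalg.norm(z); y=np.array(y,float); y-=z*(y@z); y/=np.linalg.norm(y)
    return Ro.from_matrix(np.c_[np.cross(y,z),y,z]).as_quat()
ISO=np.array([.5175,.335]); IY=np.radians(5.0); IX=np.array([np.cos(IY),np.sin(IY)]); IN=np.array([-IX[1],IX[0]])
def best(pos,qs):
    c=[(np.abs(j-read_state()["joint_positions"]).max(),k) for k,q in enumerate(qs) if (j:=solve_ik(pos,q)) is not None]
    return qs[min(c)[1]] if c else None
def switch(sgn):
    """push the lever towards sgn*own x with shut fingers"""
    command_gripper(0,20)
    p=lambda s,z:[*(ISO+IX*s),z]
    s0=-sgn*.092
    q=best(p(s0,.22),[quat([0,0,-1],[*IN,0]),quat([0,0,-1],[*-IN,0])])
    reach(p(s0,.22),q); move_straight(p(s0,.105),speed=.15)
    hit=move_straight(p(sgn*.06,.105),speed=.06,max_force=15)
    s=read_state(); print("hit",hit,((s["eef_pos"][:2]-ISO)@IX).round(4),s["contact_force"].round(1),s["time_s"])
    e=s["eef_pos"]; move_straight([*(e[:2]-IX*sgn*.03),.105],speed=.1)
    e=read_state()["eef_pos"]; move_straight([e[0],e[1],.22],speed=.2)
def knob(n="side"):
    im,P=cloud(n); hsv=cv2.cvtColor(im,cv2.COLOR_RGB2HSV)
    q=(P[...,:2]-ISO); k=(np.hypot(q[...,0],q[...,1])<.12)&(hsv[...,1]>150)&((hsv[...,0]<6)|(hsv[...,0]>172))&(P[...,2]>.08)&(P[...,2]<.16)
    p=P[k]; print("knob",n,k.sum(),(np.median(p[:,:2],0)-ISO)@IX,np.median(p[:,2])); return im
E
python3 - <<'E'
from h import *
s=read_state()["eef_pos"]; move_straight([*s[:2],.3],speed=.2)
knob("side");knob("top")
switch(-1)
reach([.42,.2,.35],quat([0,0,-1],[0,1,0]))
knob("side");im=knob("top")
cv2.imwrite("pics/top1.png",im[:,:,::-1])
im,P=cloud("side");cv2.imwrite("pics/side1.png",im[:,:,::-1])
print(read_state()["time_s"])
E
```

```text
knob side 91 0.04096628534679941 0.1228661437804973
knob top 63 0.04087814409361565 0.12128895414906532
hit True -0.0253 [4.4 0.2 0.6] 8.3333
knob side 96 -0.04745542955296369 0.1199886442105301
knob top 0 nan nan
10.525
  return _methods._mean(a, axis=axis, dtype=dtype,
  ret = um.true_divide(
  ret = ret.dtype.type(ret / rcount)
```

View pics/side1.png

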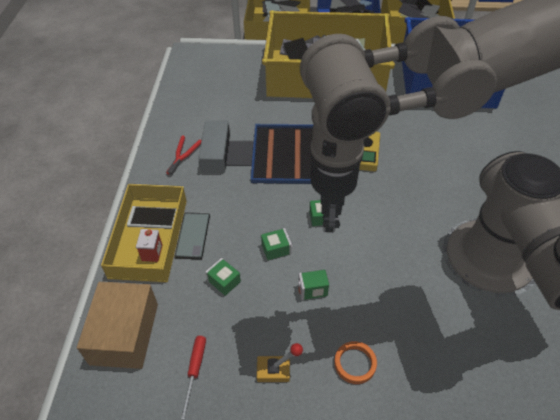

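The lever is now OFF, with the knob at about (297,350). All four cells are in place. Next I'll write the pick and place routine and dry-run its IK.

```bash
cat >> h.py <<'E'
UP=np.array([0,0,1.]); TR=np.array([.4943,-.3295]); TY=np.radians(2.7)
v3=lambda a:np.array([a[0],a[1],0.])
G=.008
def slot(dx,dy): 
    c,s=np.cos(TY),np.sin(TY); return TR+[c*dx-s*dy,s*dx+c*dy]
def tool(c,b,n):
    return c+b*(G-.008),quat(-b,n)
def plan(c,h,ax,sl,dlim=(-100,20)):
    """choose pick tilt t, closing sign and place azimuth; c = cell centre xy"""
    j0=read_state()["joint_positions"]; opts=[]; C=np.array([*c,h/2]); S=np.array([*sl,.037]); n=np.cross(UP,v3(ax))
    for t in (45,38,52,30,60,22):
        r=np.radians(t); b=UP*np.cos(r)+v3(ax)*np.sin(r)
        for sg in(1,-1):
            p,q=tool(C,b,sg*n); js=[solve_ik(p+UP*z,q) for z in(0,.15)]
            if any(j is None for j in js) or abs(js[0]-js[1]).max()>1.5: continue
            for a in range(dlim[0],dlim[1]+1,15):
                d=np.array([np.cos(np.radians(a)),np.sin(np.radians(a)),0]); b2=UP*np.sin(r)-d*np.cos(r)
                p2,q2=tool(S,b2,sg*np.cross(UP,d)); ks=[solve_ik(p2+UP*z,q2) for z in(0,.15)]
                if any(j is None for j in ks) or abs(ks[0]-ks[1]).max()>1.5: continue
                cost=abs(ks[1]-js[1]).max()+.5*abs(js[1]-j0).max()+abs(t-45)*.03
                opts.append((cost,t,sg,a,p,q,b,p2,q2,b2,ks[1]))
    return min(opts,key=lambda o:o[0]) if opts else None
E
cat > run.py <<'E'
from h import *
np.set_printoptions(precision=4,suppress=True)
def look(c,ax,tries=2):
    """hover over expected place, wrist fit; ax = prior terminal direction"""
    for i in range(tries):
        n=[-ax[1],ax[0],0]
        p=[*c,.25]; q=best(p,[quat([0,0,-1],np.array(n)*s) for s in(1,-1)]+[quat([0,0,-1],y) for y in([0,1,0],[0,-1,0],[1,0,0],[-1,0,0])])
        reach(p,q); hold(.2)
        im,P=cloud("wrist"); fs=[f for f in cells(im,P,300) if np.linalg.norm(f["c"]-c)<.09 and not inside(f["c"])]
        f=min(fs,key=lambda f:np.linalg.norm(f["c"]-c)); print("fit",f)
        if f["ax"]@ax<0: f["ax"]=-f["ax"]
        if np.linalg.norm(f["c"]-c)<.02: break
        c=f["c"]
    return f,im
def inside(c): return abs(c[0]-TR[0])<.13 and abs(c[1]-TR[1])<.115
def do(c,ax,sl,tag,dlim=(-100,20)):
    f,im=look(np.array(c),np.array(ax)); cv2.imwrite(f"pics/w_{tag}.png",im[:,:,::-1])
    broad=f["h"]<.05; h=.044 if broad else .054; w=.054 if broad else .044
    o=plan(f["c"],h,f["ax"],sl,dlim); print("plan",o and o[:4])
    if o is None: return False
    _,t,sg,a,p,q,b,p2,q2,b2,k=o
    command_gripper(.082,25)
    reach(p+b*.10,q)
    if move_straight(p,speed=.1,max_force=10): print("touched",read_state()["eef_pos"]-p)
    command_gripper(w-.006,25); s=read_state(); print("grip",s["grip_width"],s["grip_force"])
    move_straight(p+UP*.15,speed=.12)
    movej(k); hold(.2)
    move_straight(p2+UP*.015,speed=.12)
    hit=move_straight(p2-UP*.004,speed=.02,max_force=5); s=read_state()
    print("down",hit,(s["eef_pos"]-p2)[2],s["contact_force"],s["grip_width"],s["grip_force"])
    command_gripper(w+.018,25)
    move_straight(s["eef_pos"]+b2*.12,speed=.12)
    print("t",read_state()["time_s"]); return True
E
python3 - <<'E'
from h import *
import time
C=[([.4208,-.0935],.044,[-.985,-.174]),([.5352,.0154],.044,[-.927,-.375]),([.440,.129],.054,[.976,.219]),([.653,.119],.044,[.783,-.62])]
S=[slot(.06,-.055),slot(.06,.055),slot(-.06,-.055),slot(-.06,.055)]
for i,c in enumerate(C):
    t=time.time(); o=plan(np.array(c[0]),c[1],np.array(c[2]),S[i]); print(i,o and o[:4],time.time()-t)
E
```

```text
0 (np.float64(2.6062297009053443), 60, 1, -10) 1.3357939720153809
1 (np.float64(2.7077200621218904), 22, -1, 5) 1.5855884552001953
2 (np.float64(2.3695135570015786), 60, 1, -100) 1.5913326740264893
3 (np.float64(2.429429800836827), 60, 1, -100) 1.6053075790405273
```

Run:
```python
from run import *
do([.4208,-.0935],[-.985,-.174],slot(.06,-.055),"D")
im,P=cloud("side"); cv2.imwrite("pics/s2.png",im[:,:,::-1])
w=cv2.imread("pics/w_D.png"); cv2.imwrite("pics/m2.png",cv2.resize(np.hstack([w,im[:,:,::-1]]),(800,300)))
```

```text
fit {'c': array([ 0.4227, -0.0907]), 'h': np.float64(0.045064610501523036), 'ax': array([-0.9852, -0.1713]), 'dims': (0.0538, 0.0577), 'ends': [37, 679], 'px': array([ 259,  167,   52,   53, 1370], dtype=int32)}
plan (np.float64(2.6134708832728952), 60, 1, -10)Traceback (most recent call last):
  File "<stdin>", line 2, in <module>
  File "run.py", line 23, in do
    reach(p+b*.10,q)
    ~~~~~^^^^^^^^^^^
host.PlanningError: the arm cannot take that pose within its joint ranges
```

```bash
python3 - <<'E'
s=open("run.py").read()
s=s.replace("reach(p+b*.10,q)","reach(p+UP*.15,q)").replace('s["eef_pos"]+b2*.12','s["eef_pos"]+UP*.14')
s=s.replace("    return f,im\n",'    f["c"]=f["c"]+f["ax"]*(.064-f["dims"][1])/2; print("centre",f["c"])\n    return f,im\n')
open("run.py","w").write(s)
E
python3 - <<'E'
from run import *
do([.4208,-.0935],[-.985,-.174],slot(.06,-.055),"D")
im,P=cloud("side")
w=cv2.imread("pics/w_D.png"); cv2.imwrite("pics/m2.png",cv2.resize(np.hstack([w,im[:,:,::-1]]),(800,300)))
E
```

```text
fit {'c': array([ 0.4229, -0.0909]), 'h': np.float64(0.04511067176671303), 'ax': array([-0.9854, -0.1703]), 'dims': (0.0542, 0.0579), 'ends': [34, 1749], 'px': array([ 260,  168,   51,   52, 1386], dtype=int32)}
centre [ 0.4199 -0.0914]
plan (np.float64(2.6042336493193536), 60, 1, -10)
grip 0.0538794711899089 29.22088623046875
down True 3.356319796330581e-05 [-1.1238  0.4482  4.3078] 0.05362008808624082 29.292967915534973
t 23.4667
```

View pics/m2.png

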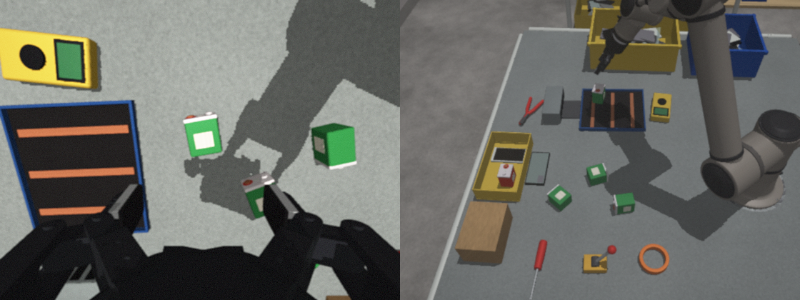

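Cell D now stands in the far-left corner of the tray, at about (598,92) in the right half. The other three are where they were. I'll carry on.

Run:
```python
from run import *
do([.5352,.0154],[-.927,-.375],slot(.06,.055),"B")
im,P=cloud("side"); im2,P2=cloud("top")
for f in cells(im,P)+cells(im2,P2): print(f["c"],f["h"],f["dims"])
cv2.imwrite("pics/m3.png",cv2.resize(np.hstack([im2,im])[:,:,::-1],(800,300)))
```

```text
fit {'c': array([0.5369, 0.0189]), 'h': np.float64(0.04508881598764771), 'ax': array([-0.9288, -0.3706]), 'dims': (0.0537, 0.057), 'ends': [38, 339], 'px': array([ 264,  171,   46,   47, 1380], dtype=int32)}
centre [0.5337 0.0176]
plan (np.float64(2.450760645051103), 22, -1, 5)
grip 0.053751833780998924 27.206576764583588
down True -0.00012331002251035617 [ 0.3424 -0.6998  3.6663] 0.0533881146506035 27.320035994052887
t 34.7583
[0.6507 0.1246] 0.04571507826512553 (0.0541, 0.0574)
[0.4352 0.1331] 0.055398667304176294 (0.0421, 0.0552)
[0.653  0.1192] 0.04564754055859354 (0.0546, 0.0613)
[0.4357 0.1287] 0.055073334567956135 (0.0437, 0.0566)
```

View pics/m3.png

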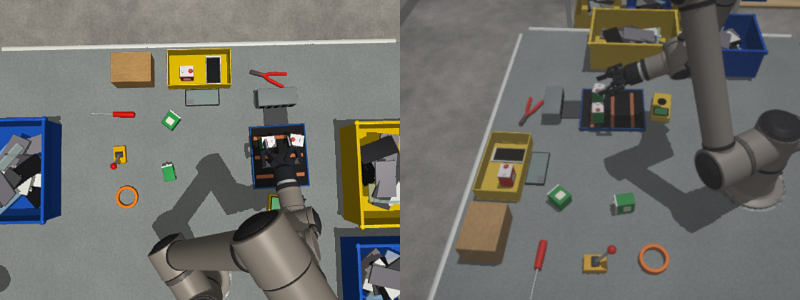

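Two cells stand in the far row of the tray. The cells at (.44,.13) and (.653,.12) haven't moved. Next is C, then A.

Run:
```python
from run import *
if do([.439,.129],[.976,.219],slot(-.06,-.055),"C"):
    do([.653,.119],[.783,-.62],slot(-.06,.055),"A")
reach([.42,.2,.35],quat([0,0,-1],[0,1,0]))
im,P=cloud("side"); reach([.35,.38,.35],quat([0,0,-1],[0,1,0])); im2,P2=cloud("top")
for f in cells(im,P)+cells(im2,P2): print(f["c"],f["h"],f["dims"])
cv2.imwrite("pics/m4.png",cv2.resize(np.hstack([im2,im])[:,:,::-1],(800,300)))
cv2.imwrite("pics/t4.png",cv2.resize(im2[90:310,190:450,::-1],(700,592),interpolation=cv2.INTER_CUBIC))
```

```text
fit {'c': array([0.4352, 0.1314]), 'h': np.float64(0.05494534084252452), 'ax': array([0.9731, 0.2306]), 'dims': (0.0437, 0.0593), 'ends': [189, 22], 'px': array([ 268,  163,   38,   53, 1939], dtype=int32)}
centre [0.4375 0.1319]
plan (np.float64(2.460972760943352), 60, 1, -100)
grip 0.04346548650405917 29.63598757982254
down True 0.001099104433824688 [-0.1662 -0.5551  3.8532] 0.04354372112799567 29.958711862564087
t 47.0083
fit {'c': array([0.6518, 0.1213]), 'h': np.float64(0.0450307733557339), 'ax': array([-0.7853,  0.6191]), 'dims': (0.0542, 0.0604), 'ends': [5407, 798], 'px': array([ 252,  157,   63,   64, 1554], dtype=int32)}
centre [0.6532 0.1202]
plan (np.float64(2.345339033009057), 60, 1, -100)
grip 0.053812741808746935 29.380317628383636
down True 0.00013756756382669183 [-0.8025  1.2108  4.3638] 0.053785404080170844 29.580015242099762
t 59.3833
```

View pics/m4.png

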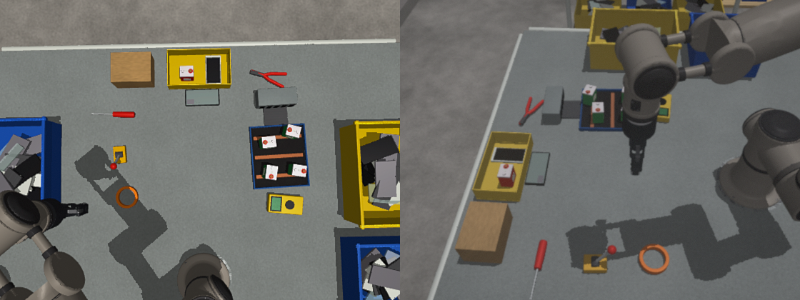

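View pics/t4.png

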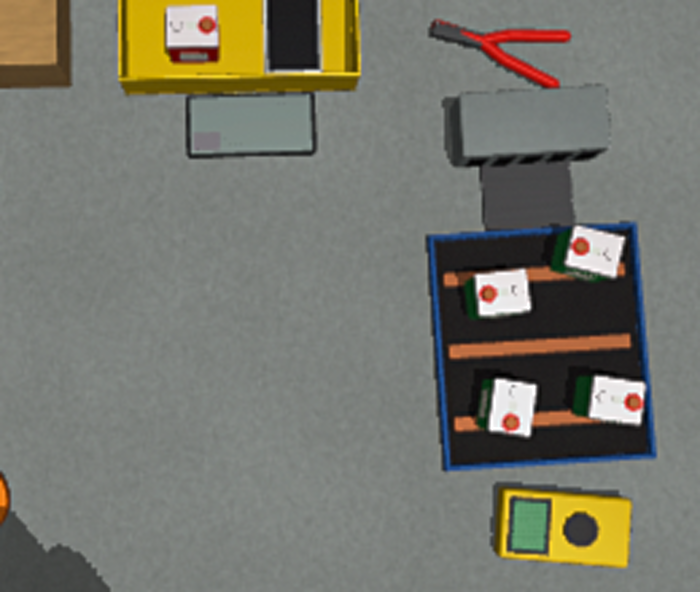

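Run:
```python
from h import *
np.set_printoptions(precision=4,suppress=True)
im,P=cloud("top"); Z=P[...,2]
m=((abs(P[...,0]-TR[0])<.16)&(abs(P[...,1]-TR[1])<.14)&(Z>.06)&(Z<.09)).astype(np.uint8)
n,L,st,_=cv2.connectedComponentsWithStats(m)
c,s=np.cos(TY),np.sin(TY)
for i in range(1,n):
    if st[i,4]<50: continue
    p=P[L==i]; pl=np.linalg.lstsq(np.c_[p[:,:2]-p[:,:2].mean(0),np.ones(len(p))],p[:,2],rcond=None)[0]
    r=cv2.minAreaRect(p[:,:2].astype(np.float32)); q=(cv2.boxPoints(r)-TR)@np.array([[c,-s],[s,c]])
    print(np.array(r[0]),r[1],"slope,z",pl,"local corners max",q.max(0),q.min(0),"Zpct",np.percentile(p[:,2],[10,90]))
```

```text
[ 0.595  -0.3701] (0.05573464184999466, 0.044621195644140244) slope,z [ 0.0156 -0.0153  0.0688] local corners max [ 0.1288 -0.0116] [ 0.0684 -0.0789] Zpct [0.0656 0.0721]
[ 0.5533 -0.2714] (0.04429727420210838, 0.055621009320020676) slope,z [ 0.0027 -0.0161  0.069 ] local corners max [0.0847 0.0838] [0.0386 0.0267] Zpct [0.0662 0.072 ]
[ 0.4382 -0.3869] (0.055254977196455, 0.04435940831899643) slope,z [-0.0074 -0.02    0.0686] local corners max [-0.031  -0.0228] [-0.0865 -0.0865] Zpct [0.0656 0.0718]
[ 0.4331 -0.2768] (0.04486413672566414, 0.05434112250804901) slope,z [-0.0014 -0.0122  0.0691] local corners max [-0.0275  0.083 ] [-0.0898  0.028 ] Zpct [0.0659 0.0722]
```

All four are upright and level on the floor. However, the first one was knocked against the far rim, with its local x edge at about .127. I'll gently lift it back inside with a top grasp.

```bash
cat > tops.py <<'E'
from h import *
np.set_printoptions(precision=4,suppress=True)
def tops():
    im,P=cloud("top"); Z=P[...,2]; c,s=np.cos(TY),np.sin(TY); out=[]
    m=((abs(P[...,0]-TR[0])<.16)&(abs(P[...,1]-TR[1])<.14)&(Z>.06)&(Z<.09)).astype(np.uint8)
    n,L,st,_=cv2.connectedComponentsWithStats(m)
    for i in range(1,n):
        if st[i,4]<50: continue
        p=P[L==i]; r=cv2.minAreaRect(p[:,:2].astype(np.float32)); bp=cv2.boxPoints(r); q=(bp-TR)@np.array([[c,-s],[s,c]])
        e=[bp[1]-bp[0],bp[2]-bp[1]]; e=min(e,key=np.linalg.norm); out.append((np.array(r[0]),e/np.linalg.norm(e)))
        print(out[-1],r[1],np.median(p[:,2]),q.max(0),q.min(0))
    return im,out
E
python3 - <<'E'
from tops import *
im,o=tops(); c,e=o[0]; assert abs(c[0]-.595)<.01
p=np.array([*c,.047]); q=best(p+UP*.15,[quat([0,0,-1],v3(e)*s) for s in(1,-1)])
command_gripper(.075,25); reach(p+UP*.15,q); print("touch",move_straight(p,speed=.06,max_force=6))
command_gripper(.038,25); s=read_state(); print(s["grip_width"],s["grip_force"],s["contact_force"])
move_straight(p+UP*.006,speed=.04)
t=np.array([*slot(.062,-.052),.047])
move_straight(t+UP*.006,speed=.05); print(move_straight(t-UP*.003,speed=.02,max_force=5),read_state()["eef_pos"]-t)
command_gripper(.062,25); move_straight(t+UP*.15,speed=.1)
reach([.35,.38,.35],quat([0,0,-1],[0,1,0]))
im,o=tops(); print(read_state()["time_s"])
cv2.imwrite("pics/t5.png",cv2.resize(im[90:310,190:450,::-1],(700,592),interpolation=cv2.INTER_CUBIC))
E
```

```text
(array([ 0.5952, -0.3699]), array([ 0.9617, -0.2743], dtype=float32)) (0.054972629994153976, 0.04499831050634384) 0.06897562830712606 [ 0.129  -0.0119] [ 0.0688 -0.0784]
(array([ 0.5533, -0.2721]), array([0.997 , 0.0776], dtype=float32)) (0.04397280141711235, 0.0551527738571167) 0.06897095506846906 [0.0845 0.0828] [0.0388 0.0264]
(array([ 0.438 , -0.3874]), array([ 0.9863, -0.1648], dtype=float32)) (0.05508795753121376, 0.04443322494626045) 0.06879279317618339 [-0.0314 -0.0235] [-0.0865 -0.0867]
(array([ 0.4329, -0.2775]), array([0.1561, 0.9877], dtype=float32)) (0.04475437104701996, 0.054199837148189545) 0.06873310428703122 [-0.0278  0.0822] [-0.09    0.0274]
touch False
0.04372621318030381 26.772758066654205 [-1.332   0.3589  2.5766]
True [ 0.0003  0.     -0.    ]
(array([ 0.5599, -0.3787]), array([ 0.9582, -0.286 ], dtype=float32)) (0.05586859956383705, 0.044950708746910095) 0.06884284014819339 [ 0.0937 -0.0184] [ 0.0328 -0.086 ]
(array([ 0.5534, -0.2712]), array([0.9968, 0.0793], dtype=float32)) (0.04444032907485962, 0.05430645868182182) 0.06895310408255509 [0.0848 0.0833] [0.0387 0.0276]
(array([ 0.4381, -0.3873]), array([ 0.9852, -0.1714], dtype=float32)) (0.05673467740416527, 0.04427551105618477) 0.06898914647391372 [-0.031  -0.0225] [-0.0866 -0.0876]
(array([ 0.433 , -0.2771]), array([0.1598, 0.9872], dtype=float32)) (0.04518171772360802, 0.05409879982471466) 0.0691214665196006 [-0.0277  0.0829] [-0.0899  0.0275]
74.6917
```

View pics/t5.png

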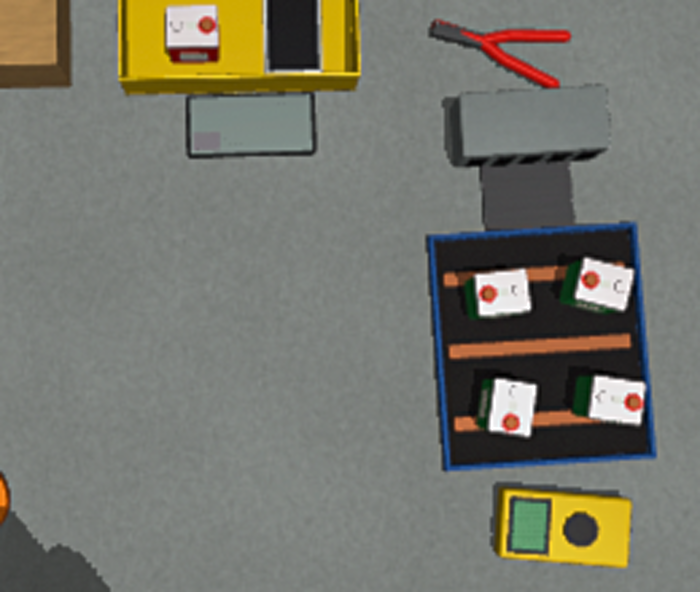

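All four cells stand well inside the tray, so I'll switch the isolator back on.

Run:
```python
from tops import *
knob("side"); switch(1)
reach([.3,.3,.35],quat([0,0,-1],[0,1,0])); hold(.5)
knob("side"); im=knob("top"); tops(); print([len(cells(*cloud(n))) for n in("top","side")],read_state()["time_s"])
cv2.imwrite("pics/t6.png",cv2.resize(im[:,:,::-1],(800,600)))
```

```text
knob side 91 -0.04749203635538665 0.119709342500524
hit True 0.0231 [-2.9 -0.4  3.9] 78.7
knob side 95 0.04708382342148491 0.11985075784024746
knob top 66 0.04704774867276618 0.11873495787150887
(array([ 0.5599, -0.379 ]), array([ 0.9649, -0.2627], dtype=float32)) (0.056200820952653885, 0.04453982412815094) 0.06875784101770825 [ 0.093  -0.0189] [ 0.0334 -0.0861]
(array([ 0.5532, -0.2714]), array([0.998 , 0.0633], dtype=float32)) (0.04422725737094879, 0.05522815138101578) 0.0690364537438776 [0.0841 0.0833] [0.039  0.0273]
(array([ 0.4381, -0.3873]), array([ 0.9873, -0.1592], dtype=float32)) (0.056343983858823776, 0.04453461244702339) 0.0686251088705694 [-0.0313 -0.023 ] [-0.0865 -0.0873]
(array([ 0.4329, -0.2775]), array([0.1607, 0.987 ], dtype=float32)) (0.04527919366955757, 0.05403232201933861) 0.06882343375397929 [-0.0278  0.0826] [-0.09    0.0271]
[0, 0] 81.6083
```

View pics/t6.png

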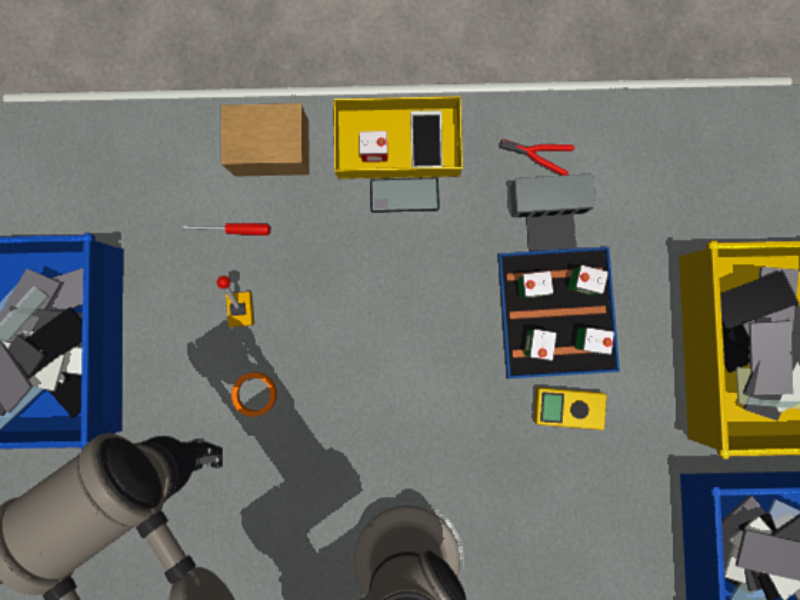

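The lever is fully ON, with the knob at (223,282). All four cells stand in the tray and the bystanders haven't been touched.

```bash
python3 -c "
from workcell import *
print(finish_job())"
```

```text
the job is handed in; nothing more can be done
None
```

I switched the isolator fully off, stood all four toppled cells upright in the discharge tray, switched the isolator fully back on and handed the job in at about 82 s; the hand-in call returned no verdict.

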